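# Weigh two gear motors and set aside the heavier

### The job

These two gear motors look alike, but the heavier one has the metal gears we want for the robot's drive. One already stands on a pan of the balance: stand the other one on the empty pan, let go and see which side goes down. Then stand the heavier motor upright in the wooden tray, and leave the lighter one standing on its pan.

Things in the scene. Friction and masses are not known exactly. Their poses are not given: they have to be found in the camera images.
- motor_first_mid (a point): The gear motor that stands on one pan of the balance at the start: an upright bare-metal cylinder, steel can (35 mm across, 30 mm tall), on it an aluminium gearbox (37 mm across, 22 mm tall), and a thin shaft up to 62 mm above the underside. Both motors weigh between 80 and 240 g. This point lies on its centre line, half-way up, 31 mm above its underside; z upward along the motor. Grip the round body there from above.
- motor_second_mid (a point): The gear motor standing on the table, left or right of the balance: the same shape and size as the first. A motor of two-thirds the size elsewhere on the table is not part of the job. This point lies on its centre line, half-way up, 31 mm above its underside; z upward along the motor. Grip the round body there from above.
- pan_loaded_floor (a point): Top of the floor, at its centre, of the round steel pan that carries the first motor at the start. Flat floor about 98 mm across, rim 5 mm above it, 116 mm across outside. The pan stays level as it rides up and down by 14 mm from 100 mm above the table; it needs no centring: anywhere wholly on the flat floor weighs the same.
- pan_empty_floor (a point): The same for the other pan, empty at the start (so it starts up, at 114 mm). The pan centres are 240 mm apart; a small scale plate and pointer stand midway between them, up to 124 mm above the table.
- beam (a joint): Tilt of the balance's beam, rad: 0 is level, +0.12 (its stop) is the first motor's starting pan fully down, -0.12 the other pan fully down. Nearly free of friction; with both pans loaded it swings to the heavier side in under a second, or in a few seconds if the motors are nearly equal.
- tray_in (a point): Centre of the inner floor (4 mm above the table) of the empty square wooden tray, 170 mm outside, 162 mm inside, walls 22 mm tall from the table, fixed, on the opposite side of the balance from the second motor's start. x and y run along its walls.
Mind the look-alikes: they are no part of the job. Leave any blue or green look-alike of the part that bears motor_second_mid alone.

How it is judged:
By the outcome, as a careful person would: the job done as asked, in the order asked, and still so for the second after the job is handed in, with the robot touching nothing.
It also fails if it takes over 64 s, if anything falls off the work surface, if the arm or the gripper's body presses on something with over 40 N, if the wrist force passes 120 N, or if a joint passes its speed limit or range.

### The arm

A 6-joint arm with a two-finger parallel gripper is mounted at the origin on the work surface. World frame = base frame: x ahead of the robot, y to its left, z up, the work surface at z = 0. Lengths are in m, angles in rad, forces in N, time in s.
With the tool pointing down it reaches from about 0.275 to 0.725 m from the base axis. Payload 5.6 kg.
Tool frame: the origin (TCP) lies at the very end of the fingers, on their centre line; the grasp point (between the pads) lies r.grip_point_offset behind it (r.grip_point_offset is the distance from the TCP to the grasp point, in m); z points along the fingers, y is the line along which they close (so a half turn about z gives the same grasp; the last joint's range is limited). The gripper opens to 85 mm and grips with 20 to 120 N. Pads are 22 mm wide; open, the fingers measure 114 mm over their backs; the gripper's body (76 mm by 85 mm) begins 54 mm behind the grasp point. The pads swing forward as they close: fully open they stand 13 mm farther back than shut.
Start: joints at [-0.964, 0.255, 0.108, 0, -1.424, -0.285], TCP at [0.174, -0.522, 0.231] pointing down, gripper open.
Joint ranges: [-2.95, 2.95], [-1.21, 1.97], [-1.09, 1.5], [-2.87, 1.71], [-2.94, -0.07], [-3.05, 3.05]. Speed limits (rad/s): [2.57, 2.57, 3.14, 3.14, 3.14, 3.14].

### API

Orientations are given as a rotation vector (axis times angle).
In Python, from rig import r gives the robot as it stands.
- The arm moves only by the tool drive_tool, never from a script. Its argument "commands" is a list of rows, each a list of 7 numbers: the closure in counts, from 0 (fully open) to 255 (shut), then the shift along the tool's x, y, z in m, then the turn, a rotation vector about the tool's x, y, z in degrees. In form: [[hand, dx, dy, dz, ax, ay, az], ...]. A call has 1 to 12 rows; each row is the pose to reach, as a shift and turn from the pose commanded when the call began, along the tool's axes at that moment; what a row does not reach only later rows make up. A row lasts 1/8 s, in which the tool goes at most 62.5 mm and 10.7 degrees, less where a joint would pass 70% of its speed; a pose out of reach is approached as far as the arm can. A call with a gripper value outside its range is refused whole. The fingers move at their own pace and stop on an object; "newtons" is the grip in N (left out, the last holds). Time passes only in rows, so rows that repeat a pose let the fingers close. It gives the time, the measured TCP pose, the force, the opening and the grip force at its end, in the units of the state.
- r.get_obs(): the state, without advancing time (a new reading comes with each control period).
- r.read_camera(name): name is "side" or "top"; returns the picture (420x560x3 uint8, red, green, blue); there is no depth.
- r.camera_model(name): a dict with "camera_matrix" (3x3 intrinsics, pixels), "xyz" and "attitude" of the camera in the world. Camera axes: x right, y up, looking along -z (the intrinsics and any distortion apply to the point x, -y, -z); pixel columns grow to the right and rows downward; lengths in m; the calibration is good to about 2 mm. A picture is of the moment at which its call begins. camera_model takes no time and is no camera call.
- r.finish_job(): hands the job in; it is judged then, once.
The state is a dict: "time_s": time; "qpos": joint angles; "qd": joint speeds; "effort": joint torques, N m; "position": TCP position; "eef_rot": TCP orientation; "wrist_force": force on the tool from outside, world axes, zero at the start; "ft_torque": the same for the moment, N m; "gripper_width": finger opening in m; "gripper_force": force on a finger pad.
Only numpy, scipy, OpenCV 4.12 (cv2) and the standard library are available. Lean on these libraries where they do the work, as an engineer would, in place of code of your own. Each camera call takes 0.05 s, during which the arm holds its last target. There are 200 camera calls.

## Working session

There is one attempt and no reset: what is moved stays moved. The work goes in short steps, Python scripts to look and compute and a tool call to move; the robot and the scene stay as the last step left them, time stands still between calls to the robot, and variables do not carry over. Pictures are saved under pics/ and viewed, at most 10 in all, crops included, and the job is handed in when it is done.

Besides the shell and the picture viewer there is one more tool, called after "Emit:" as a command line: name --pt "numbers of a row" for each row, then --argument value for the rest. drive_tool: Moves the arm, as the interface text tells. Its arguments: {"type":"object","properties":{"commands":{"type":"array","items":{"type":"array","items":{"type":"number"}}},"newtons":{"type":"number"}},"required":["commands"]}

```bash
mkdir -p pics; cat > h.py <<'E'
import numpy as np, cv2
from scipy.spatial.transform import Rotation as R
from rig import r
def snap(n,f):
    im=r.read_camera(n); cv2.imwrite(f,cv2.cvtColor(im,cv2.COLOR_RGB2BGR)); return im
def cam(n):
    m=r.camera_model(n); a=np.array(m['attitude'],float)
    M=a if a.shape==(3,3) else R.from_rotvec(a).as_matrix()
    return np.array(m['camera_matrix']),np.array(m['xyz']),M,m
def ray(n,u,v):
    K,p,M,_=cam(n); d=np.linalg.inv(K)@[u,v,1]; return p,M@(d*[1,-1,-1])
def at(n,u,v,z):
    p,d=ray(n,u,v); return p+d*(z-p[2])/d[2]
def proj(n,X):
    K,p,M,_=cam(n); c=M.T@(np.array(X)-p); q=K@(c*[1,-1,-1]); return q[:2]/q[2]
def totool(X):
    o=r.get_obs(); M=R.from_rotvec(o['eef_rot']).as_matrix(); return M.T@(np.array(X)-o['position'])
E
python3 - <<'E'
from h import *
for n in('top','side'):
    snap(n,f'pics/{n}0.png'); print(cam(n)[3])
print(r.get_obs(), r.grip_point_offset)
E
```

```text
{'camera_matrix': array([[386.62211038,   0.        , 280.44790452],
       [  0.        , 386.62211038, 206.7053616 ],
       [  0.        ,   0.        ,   1.        ]]), 'xyz': array([0.36650079, 0.04457994, 0.93011894]), 'attitude': array([ 0.16247139, -0.19379866, -1.70297437])}
{'camera_matrix': array([[386.31084941,   0.        , 280.13771042],
       [  0.        , 386.31084941, 206.33494896],
       [  0.        ,   0.        ,   1.        ]]), 'xyz': array([0.2656242 , 0.72553373, 0.72370063]), 'attitude': array([ 0.24394213, -1.16795908, -2.50766089])}
{'time_s': 0.1, 'qpos': array([-9.64385596e-01,  2.55707450e-01,  1.07154647e-01, -3.82348745e-04,
       -1.42394897e+00, -2.84605337e-01]), 'qd': array([ 1.77382264e-03, -1.66280422e-03,  2.96677146e-03,  6.90671056e-06,
       -2.92744712e-04, -4.53330786e-04]), 'effort': array([-4.52914130e-03, -3.87603700e+01,  2.38472468e+01,  5.37795380e+00,
       -3.83854582e-03, -2.31730837e-05]), 'position': array([ 0.17385324, -0.52133121,  0.23049018]), 'eef_rot': array([ 5.03161907e-01, -3.10063739e+00, -2.67308097e-03]), 'wrist_force': array([ 0.23223411, -0.27335045,  0.19126062]), 'ft_torque': array([ 0.02799941, -0.03683235,  0.04328819]), 'gripper_force': 0.0, 'gripper_width': 0.08559352726147432} 0.0187
```

View pics/top0.png

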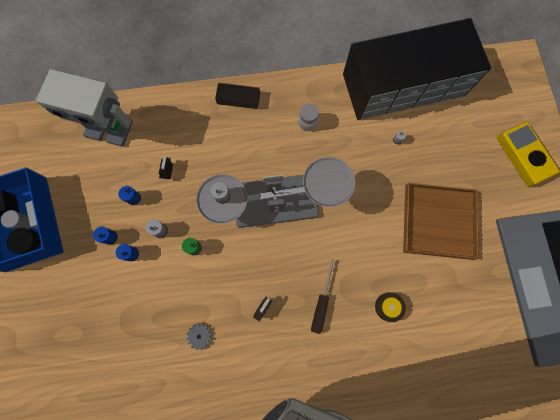

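View pics/side0.png

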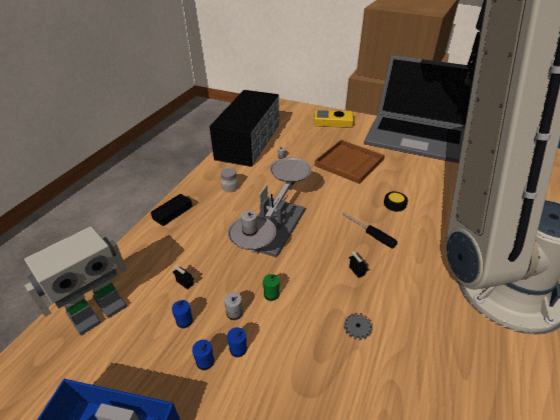

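The candidates for the second motor in the top view are:
- (157,229): bare metal, on the side opposite the tray. It fits the description.
- (309,117): a grey-white jar-like object behind the balance.
- (400,137): the small two-thirds-size motor.
- Blue (129,195), (104,236), (127,253) and green (191,246): look-alikes to leave alone.

The first motor is at (221,191) on the left pan. The empty pan is at (329,182) and the tray at (442,221). I'll confirm with one enlarged crop.

```bash
python3 - <<'E'
from h import *
t=cv2.imread('pics/top0.png'); s=cv2.imread('pics/side0.png')
a=cv2.resize(t[160:280,90:250],None,fx=2.5,fy=2.5,interpolation=cv2.INTER_CUBIC)
b=cv2.resize(t[90:210,270:430],None,fx=2.5,fy=2.5,interpolation=cv2.INTER_CUBIC)
c=cv2.resize(s[200:320,190:350],None,fx=2.5,fy=2.5,interpolation=cv2.INTER_CUBIC)
d=cv2.resize(s[130:250,200:360],None,fx=2.5,fy=2.5,interpolation=cv2.INTER_CUBIC)
cv2.imwrite('pics/crop1.png',np.vstack([np.hstack([a,b]),np.hstack([c,d])]))
for nm,n,u,v,z in [('m2','top',157,229,.045),('m2s','side',234,306,.031),('m1','top',221,191,.15),('m1s','side',250,223,.131),('panL','top',222,199,.105),('panLs','side',252,232,.105),('panE','top',329,182,.119),('panEs','side',291,170,.119),('tray','top',442,221,.013),('trays','side',349,160,.013)]:
    print(nm,at(n,u,v,z).round(3))
for c in [(407,185),(477,188),(475,258),(404,254)]: print(at('top',*c,.022).round(3))
E
```

```text
m2 [0.552 0.303 0.045]
m2s [0.553 0.31  0.031]
m1 [0.592 0.135 0.15 ]
m1s [0.585 0.158 0.131]
panL [0.587 0.14  0.105]
panLs [0.581 0.159 0.105]
panE [ 0.588 -0.097  0.119]
panEs [ 0.584 -0.09   0.119]
tray [ 0.483 -0.37   0.013]
trays [ 0.484 -0.362  0.013]
[ 0.581 -0.302  0.022]
[ 0.55  -0.469  0.022]
[ 0.385 -0.422  0.022]
[ 0.417 -0.259  0.022]
```

View pics/crop1.png

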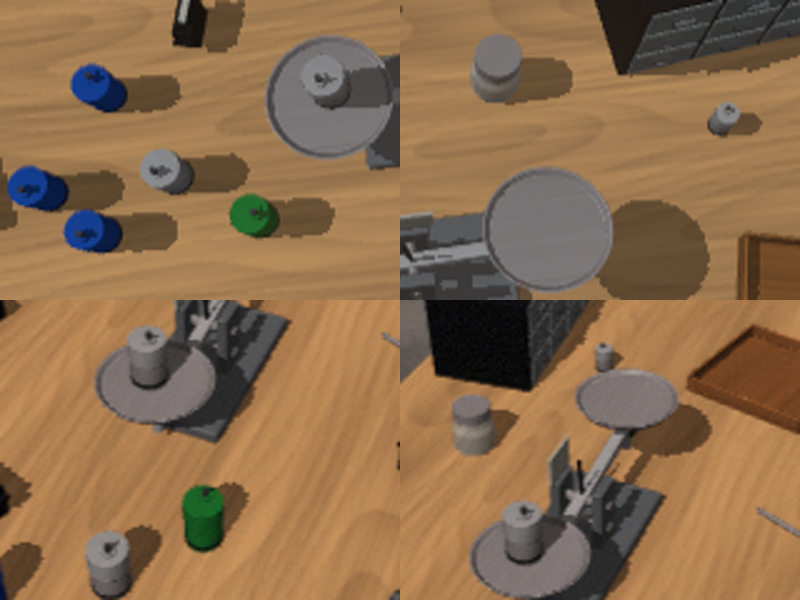

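The crop confirms that the bare-metal motor at (157,230) is the same size as the one on the left pan. The object behind the balance is a jar, and the small motor near (399,137) is the odd one. Next I'll refine the positions and work out the move.

```bash
python3 - <<'E'
from h import *
print('m2',at('top',154.3,228.2,.052).round(4),at('side',234,298,.052).round(4))
print('m1',at('top',219.3,190.4,.152).round(4),at('side',249,214.5,.152).round(4))
print('panL',at('top',221.5,199,.105).round(4),'panE',at('top',329.3,182.3,.119).round(4))
up=at('top',157,200,.03)-at('top',157,256,.03); print('up deg',np.degrees(np.arctan2(up[1],up[0])))
for n,u,v in [('g',189,245),('b1',127,194),('b2',124,252),('b3',103,234)]: print(n,at('top',u,v,.052).round(3))
M=R.from_rotvec(r.get_obs()['eef_rot']).as_matrix(); print(M.round(3))
print(totool([.552,.306,.20]).round(4))
E
```

```text
m2 [0.5536 0.3073 0.052 ] [0.5539 0.3052 0.052 ]
m1 [0.5932 0.1381 0.152 ] [0.5886 0.1536 0.152 ]
panL [0.5867 0.141  0.105 ] panE [ 0.5876 -0.0976  0.119 ]
up deg -4.011702165700339
g [0.504 0.232 0.052]
b1 [0.644 0.365 0.052]
b2 [0.509 0.379 0.052]
b3 [0.556 0.424 0.052]
[[-0.949 -0.316 -0.001]
 [-0.316  0.949  0.002]
 [ 0.     0.002 -1.   ]]
[-0.6204  0.6652  0.0316]
```

Emit:
drive_tool --pt "0 -0.62 0.667 0 0 0 -72" --pt "0 -0.62 0.667 0 0 0 -72" --pt "0 -0.62 0.667 0 0 0 -72" --pt "0 -0.62 0.667 0 0 0 -72" --pt "0 -0.62 0.667 0 0 0 -72" --pt "0 -0.62 0.667 0 0 0 -72" --pt "0 -0.62 0.667 0 0 0 -72" --pt "0 -0.62 0.667 0 0 0 -72" --pt "0 -0.62 0.667 0 0 0 -72" --pt "0 -0.62 0.667 0 0 0 -72" --pt "0 -0.62 0.667 0 0 0 -72" --pt "0 -0.62 0.667 0 0 0 -72" --newtons 40

```text
time_s: 1.6
position: [0.4849, 0.1629, 0.2311]
eef_rot: [2.23, -2.212, -0.0]
wrist_force: [1.6, -0.1, 1.1]
gripper_width: 0.0853
gripper_force: 0.0
```

Emit:
drive_tool --pt "0 0 0 0 0 0 0"

```text
time_s: 1.72
position: [0.4851, 0.164, 0.2293]
eef_rot: [2.231, -2.207, -0.002]
wrist_force: [-0.9, -0.5, -0.6]
gripper_width: 0.0856
gripper_force: 0.0
```

```bash
python3 - <<'E'
from h import *
M=R.from_rotvec(r.get_obs()['eef_rot']).as_matrix(); print(M.round(3)); print(r.get_obs()['qpos'].round(2))
print(totool([.5537,.306,.012]).round(4))
E
```

```text
[[ 0.011 -1.    -0.003]
 [-1.    -0.011 -0.001]
 [ 0.001  0.003 -1.   ]]
[ 0.63  0.18  0.01 -0.   -1.4  -0.62]
[-0.1415 -0.0707  0.2169]
```

Emit:
drive_tool --pt "0 -0.05 -0.025 0 0 0 0" --pt "0 -0.1 -0.05 0.02 0 0 0" --pt "0 -0.142 -0.071 0.04 0 0 0" --pt "0 -0.142 -0.071 0.08 0 0 0" --pt "0 -0.142 -0.071 0.11 0 0 0" --pt "0 -0.142 -0.071 0.125 0 0 0" --pt "0 -0.142 -0.071 0.125 0 0 0"

```text
time_s: 2.6
position: [0.5542, 0.3026, 0.1058]
eef_rot: [2.228, -2.212, 0.0]
wrist_force: [0.1, -0.3, 0.8]
gripper_width: 0.0852
gripper_force: 0.0
```

```bash
python3 - <<'E'
from h import *
a=snap('top','pics/t1.png');b=snap('side','pics/s1.png')
print(totool([.5537,.306,.013]).round(4))
A=cv2.resize(a[170:290,90:250],None,fx=2.5,fy=2.5,interpolation=cv2.INTER_CUBIC)
B=cv2.resize(b[220:340,160:320],None,fx=2.5,fy=2.5,interpolation=cv2.INTER_CUBIC)
cv2.imwrite('pics/c2.png',np.hstack([A,B])[...,::-1])
E
```

```text
[-0.0024  0.0018  0.0948]
```

View pics/c2.png

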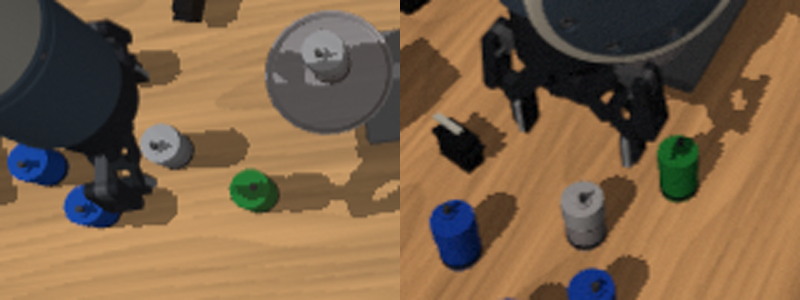

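The crop shows the fingers straddling the metal motor's line, once parallax is allowed for, and the green and blue ones are clear. Going down.

Emit:
drive_tool --pt "0 -0.002 0.002 0.04 0 0 0" --pt "0 -0.002 0.002 0.075 0 0 0" --pt "0 -0.002 0.002 0.092 0 0 0" --pt "0 -0.002 0.002 0.093 0 0 0"

```text
time_s: 3.2
position: [0.5527, 0.3053, 0.0135]
eef_rot: [2.23, -2.213, 0.0]
wrist_force: [0.0, 0.0, 0.6]
gripper_width: 0.0851
gripper_force: 0.0
```

Emit:
drive_tool --pt "90 0 0 0 0 0 0" --pt "110 0 0 0 0 0 0" --pt "130 0 0 0 0 0 0" --pt "150 0 0 0 0 0 0" --pt "200 0 0 0 0 0 0" --pt "200 0 0 0 0 0 0" --pt "200 0 0 0 0 0 0" --pt "200 0 0 0 0 0 0" --newtons 30

```text
time_s: 4.2
position: [0.5536, 0.3059, 0.0145]
eef_rot: [-2.229, 2.211, -0.001]
wrist_force: [0.9, -0.2, 4.8]
gripper_width: 0.0361
gripper_force: 29.6
```

Emit:
drive_tool --pt "200 0 0 -0.02 0 0 0" --pt "200 0 0 -0.07 0 0 0" --pt "200 0 0 -0.13 0 0 0" --pt "200 0 0 -0.19 0 0 0" --pt "200 0 0 -0.23 0 0 0" --pt "200 0.04 -0.003 -0.23 0 0 0" --pt "200 0.1 -0.008 -0.23 0 0 0" --pt "200 0.16 -0.013 -0.23 0 0 0" --pt "200 0.22 -0.018 -0.23 0 0 0" --pt "200 0.28 -0.024 -0.23 0 0 0" --pt "200 0.34 -0.029 -0.23 0 0 0" --pt "200 0.38 -0.032 -0.23 0 0 0"

```text
time_s: 5.7
position: [0.5865, -0.0766, 0.2423]
eef_rot: [2.227, -2.214, -0.003]
wrist_force: [0.3, 0.7, -0.1]
gripper_width: 0.0366
gripper_force: 30.4
```

Emit:
drive_tool --pt "200 0.02 -0.002 0.02 0 0 0" --pt "200 0.023 -0.002 0.05 0 0 0" --pt "200 0.023 -0.002 0.075 0 0 0" --pt "200 0.023 -0.002 0.075 0 0 0"

```text
time_s: 6.2
position: [0.5875, -0.0972, 0.1654]
eef_rot: [2.226, -2.21, -0.008]
wrist_force: [-0.0, -0.8, -0.9]
gripper_width: 0.0363
gripper_force: 30.4
```

```bash
python3 - <<'E'
from h import *
a=snap('top','pics/t2.png');b=snap('side','pics/s2.png')
print(r.get_obs()['position'],totool([.5876,-.0976,.1305]).round(4))
A=cv2.resize(a[120:240,240:400],None,fx=2.5,fy=2.5,interpolation=cv2.INTER_CUBIC)
B=cv2.resize(b[90:210,210:370],None,fx=2.5,fy=2.5,interpolation=cv2.INTER_CUBIC)
cv2.imwrite('pics/c3.png',np.hstack([A,B])[...,::-1])
E
```

```text
[ 0.5896736  -0.09734293  0.1687819 ] [0.0002 0.0021 0.0383]
```

View pics/c3.png

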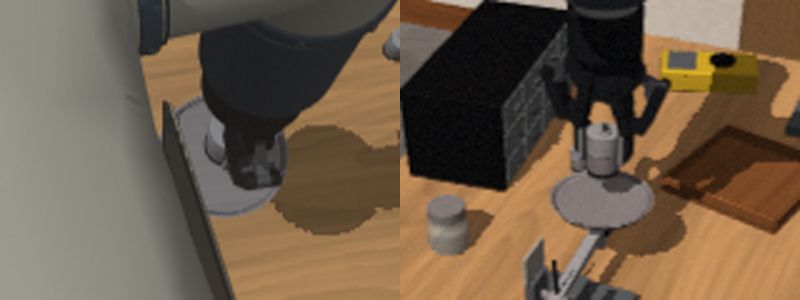

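The motor is held upright above the middle of the empty pan: motor at about (603,150) in the crop, pan centre at about (603,198). Lowering it.

Emit:
drive_tool --pt "200 0 0 0.015 0 0 0" --pt "200 0 0 0.027 0 0 0" --pt "200 0 0 0.033 0 0 0" --pt "200 0 0 0.035 0 0 0" --pt "200 0 0 0.036 0 0 0" --pt "200 0 0 0.036 0 0 0"

```text
time_s: 7.05
position: [0.5898, -0.0974, 0.1326]
eef_rot: [-2.23, 2.213, -0.001]
wrist_force: [0.9, 0.6, -0.6]
gripper_width: 0.0363
gripper_force: 30.4
```

```bash
python3 - <<'E'
from h import *
o=r.get_obs();print(o['position'],o['wrist_force'])
b=snap('side','pics/s3.png')
B=cv2.resize(b[100:260,200:360],None,fx=3.5,fy=3.5,interpolation=cv2.INTER_CUBIC)
cv2.imwrite('pics/c4.png',B[...,::-1])
E
```

```text
[ 0.58980212 -0.0973507   0.13258721] [ 0.86533025  0.56778979 -0.55032817]
```

View pics/c4.png

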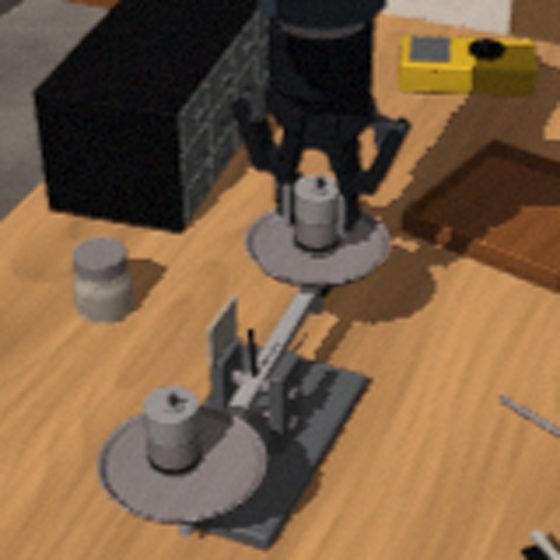

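The motor stands just above the centre of the pan. Lowering 2 mm and letting go.

Emit:
drive_tool --pt "200 0 0 0.001 0 0 0" --pt "200 0 0 0.002 0 0 0" --pt "110 0 0 0.002 0 0 0" --pt "90 0 0 0.002 0 0 0" --pt "50 0 0 0.002 0 0 0" --pt "0 0 0 0.002 0 0 0" --pt "0 0 0 0.002 0 0 0" --pt "0 0 0 0.002 0 0 0"

```text
time_s: 8.1
position: [0.5896, -0.0974, 0.1303]
eef_rot: [2.23, -2.213, 0.0]
wrist_force: [0.5, 0.1, 0.6]
gripper_width: 0.0852
gripper_force: 0.0
```

Emit:
drive_tool --pt "0 0 0 -0.02 0 0 0" --pt "0 0 0 -0.06 0 0 0" --pt "0 0 0 -0.1 0 0 0" --pt "0 0 0 -0.11 0 0 0" --pt "0 0 0 -0.11 0 0 0" --pt "0 0 0 -0.11 0 0 0" --pt "0 0 0 -0.11 0 0 0" --pt "0 0 0 -0.11 0 0 0" --pt "0 0 0 -0.11 0 0 0" --pt "0 0 0 -0.11 0 0 0" --pt "0 0 0 -0.11 0 0 0" --pt "0 0 0 -0.11 0 0 0"

```text
time_s: 9.6
position: [0.5896, -0.0973, 0.2403]
eef_rot: [-2.23, 2.213, 0.0]
wrist_force: [0.3, 0.0, -0.5]
gripper_width: 0.085
gripper_force: 0.0
```

Emit:
drive_tool --pt "0 0 0 0 0 0 0" --pt "0 0 0 0 0 0 0" --pt "0 0 0 0 0 0 0" --pt "0 0 0 0 0 0 0" --pt "0 0 0 0 0 0 0" --pt "0 0 0 0 0 0 0" --pt "0 0 0 0 0 0 0" --pt "0 0 0 0 0 0 0" --pt "0 0 0 0 0 0 0" --pt "0 0 0 0 0 0 0" --pt "0 0 0 0 0 0 0" --pt "0 0 0 0 0 0 0"

```text
time_s: 11.1
position: [0.5896, -0.0973, 0.2403]
eef_rot: [-2.23, 2.213, 0.0]
wrist_force: [-0.0, 0.7, 0.2]
gripper_width: 0.0857
gripper_force: 0.0
```

```bash
python3 - <<'E'
from h import *
o=r.get_obs();print(o['position'])
b=snap('side','pics/s4.png')
f=lambda i:cv2.resize(i[100:260,200:360],(400,400),interpolation=cv2.INTER_CUBIC)
cv2.imwrite('pics/c5.png',np.hstack([f(cv2.imread('pics/side0.png')),f(b[...,::-1])]))
E
```

```text
[ 0.58963954 -0.09731729  0.24027982]
```

View pics/c5.png

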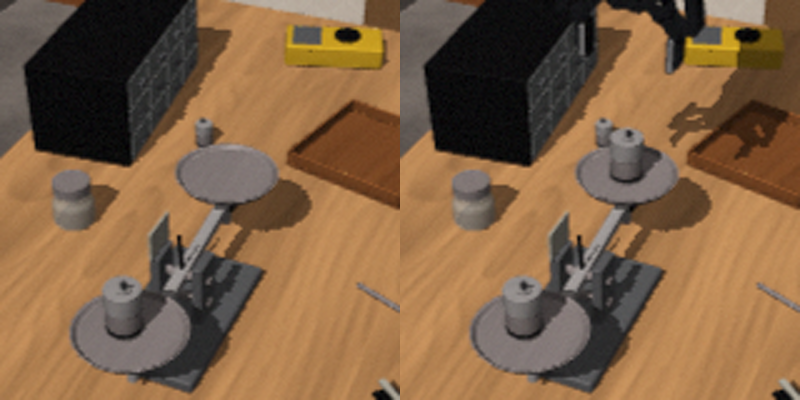

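Emit:
drive_tool --pt "0 0 0 -0.03 0 0 0" --pt "0 0 0 -0.03 0 0 0" --pt "0 0 0 -0.03 0 0 0" --pt "0 0 0 -0.03 0 0 0" --pt "0 0 0 -0.03 0 0 0" --pt "0 0 0 -0.03 0 0 0" --pt "0 0 0 -0.03 0 0 0" --pt "0 0 0 -0.03 0 0 0" --pt "0 0 0 -0.03 0 0 0" --pt "0 0 0 -0.03 0 0 0" --pt "0 0 0 -0.03 0 0 0" --pt "0 0 0 -0.03 0 0 0"

```text
time_s: 12.65
position: [0.5896, -0.0973, 0.2703]
eef_rot: [-2.23, 2.213, 0.0]
wrist_force: [0.2, -0.2, -0.5]
gripper_width: 0.0852
gripper_force: 0.0
```

```bash
python3 - <<'E'
from h import *
b=snap('side','pics/s5.png')[...,::-1].astype(int)
s0=cv2.imread('pics/side0.png').astype(int); s4=cv2.imread('pics/s4.png').astype(int)
for y0,y1,x0,x1 in [(205,250,225,280),(160,182,268,278)]:
    print([np.abs(b-q)[y0:y1,x0:x1].mean().round(2) for q in (s0,s4)])
def tri(a,c):
    p,d=ray('top',*a);q,e=ray('side',*c)
    t=np.linalg.lstsq(np.array([d,-e]).T,q-p,rcond=None)[0]
    return (p+t[0]*d).round(4),(q+t[1]*e).round(4)
print(tri((219.3,190.4),(248.8,214)),tri((154.3,228.2),(234,298)),tri((221.5,199),(252,232)),tri((329.3,182.3),(291,169.7)))
for X in [(.593,.138,.152),(.589,.146,.152)]: print(proj('top',X),proj('side',X))
print(totool([.592,.140,.25]).round(4))
E
```

```text
[np.float64(2.64), np.float64(1.84)]
[np.float64(3.04), np.float64(1.66)]
(array([0.5969, 0.1396, 0.1393]), array([0.5969, 0.1396, 0.1393])) (array([0.5531, 0.3066, 0.0543]), array([0.5529, 0.3066, 0.0542])) (array([0.5913, 0.143 , 0.0878]), array([0.5901, 0.1427, 0.0874])) (array([ 0.5891, -0.0986,  0.1137]), array([ 0.588 , -0.0988,  0.1134]))
[219.333372   190.47562498] [250.35558078 209.83382343]
[215.70573984 192.83213172] [250.35688403 212.40010691]
[-0.2373 -0.0042  0.0203]
```

The pan levels did not change at all after release: the empty-side pan stayed up, where a swing would move it about 10 px. So the **first motor is the heavier one**. Triangulation puts its pan floor at about 0.086 m, which means ±14 mm about 100. I'll pick the first motor at (0.597, 0.140).

Emit:
drive_tool --pt "0 -0.05 -0.002 0 0 0 0" --pt "0 -0.11 -0.004 0 0 0 0" --pt "0 -0.17 -0.006 0 0 0 0" --pt "0 -0.22 -0.008 0 0 0 0" --pt "0 -0.237 -0.009 0.02 0 0 0" --pt "0 -0.237 -0.009 0.05 0 0 0" --pt "0 -0.237 -0.009 0.07 0 0 0" --pt "0 -0.237 -0.009 0.07 0 0 0"

```text
time_s: 13.7
position: [0.5959, 0.1395, 0.1987]
eef_rot: [2.228, -2.21, -0.002]
wrist_force: [0.2, -0.6, 1.0]
gripper_width: 0.0853
gripper_force: 0.0
```

```bash
python3 - <<'E'
from h import *
b=snap('side','pics/s6.png');a=snap('top','pics/t6.png')
print(at('top',219.3,190.4,.138),r.get_obs()['position'],totool([.597,.1396,.0995]).round(4))
f=lambda i:cv2.resize(i,(400,400),interpolation=cv2.INTER_CUBIC)
cv2.imwrite('pics/c6.png',np.hstack([f(b[140:260,190:310]),f(a[130:250,160:280])])[...,::-1])
E
```

```text
[0.59725018 0.13973334 0.138     ] [0.59726662 0.13961676 0.20122632] [0.     0.0004 0.1017]
```

View pics/c6.png

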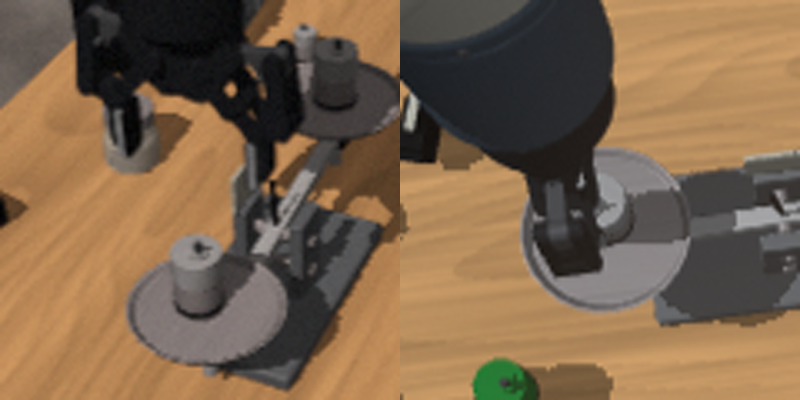

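Side crop: the first motor is at (195,275) with the gripper straight above it, and the second motor still stands on the raised pan. Descending and gripping.

Emit:
drive_tool --pt "0 0 0 0.04 0 0 0" --pt "0 0 0 0.075 0 0 0" --pt "0 0 0 0.093 0 0 0" --pt "0 0 0 0.099 0 0 0" --pt "0 0 0 0.1 0 0 0" --pt "0 0 0 0.1 0 0 0"

```text
time_s: 14.55
position: [0.5976, 0.14, 0.1017]
eef_rot: [-2.229, 2.211, -0.002]
wrist_force: [-0.2, -0.1, 0.5]
gripper_width: 0.0855
gripper_force: 0.0
```

Emit:
drive_tool --pt "90 0 0 0 0 0 0" --pt "110 0 0 0 0 0 0" --pt "130 0 0 0 0 0 0" --pt "150 0 0 0 0 0 0" --pt "200 0 0 0 0 0 0" --pt "200 0 0 0 0 0 0" --pt "200 0 0 0 0 0 0" --pt "200 0 0 0 0 0 0" --newtons 30

```text
time_s: 15.55
position: [0.5972, 0.1398, 0.1006]
eef_rot: [-2.23, 2.212, -0.001]
wrist_force: [0.6, 0.6, 2.8]
gripper_width: 0.0362
gripper_force: 29.9
```

Gripped at 36 mm. I'll lift slowly so the other pan settles gently.

Emit:
drive_tool --pt "200 0 0 -0.003 0 0 0" --pt "200 0 0 -0.006 0 0 0" --pt "200 0 0 -0.009 0 0 0" --pt "200 0 0 -0.012 0 0 0" --pt "200 0 0 -0.015 0 0 0" --pt "200 0 0 -0.018 0 0 0" --pt "200 0 0 -0.021 0 0 0" --pt "200 0 0 -0.024 0 0 0" --pt "200 0 0 -0.027 0 0 0" --pt "200 0 0 -0.03 0 0 0" --pt "200 0 0 -0.033 0 0 0" --pt "200 0 0 -0.04 0 0 0"

```text
time_s: 17.05
position: [0.5966, 0.1397, 0.1402]
eef_rot: [2.229, -2.213, -0.001]
wrist_force: [-0.6, -0.6, -1.0]
gripper_width: 0.0365
gripper_force: 30.1
```

Emit:
drive_tool --pt "200 0 0 -0.05 0 0 0" --pt "200 0 0 -0.11 0 0 0" --pt "200 0 0 -0.12 0 0 0" --pt "200 0 0 -0.12 0 0 0"

```text
time_s: 17.55
position: [0.597, 0.14, 0.2608]
eef_rot: [-2.229, 2.212, -0.0]
wrist_force: [-0.0, -0.3, -2.7]
gripper_width: 0.0362
gripper_force: 30.6
```

```bash
python3 - <<'E'
from h import *
c=np.mean([at('top',*p,.022) for p in [(407,185),(477,188),(475,258),(404,254)]],0)
print(c,r.get_obs()['position'],r.get_obs()['gripper_force'],totool([.483,-.365,.26]).round(4))
E
```

```text
[ 0.48311172 -0.36295836  0.022     ] [0.5969567  0.14001855 0.26081347] 30.63485026359558 [5.041e-01 1.178e-01 1.000e-04]
```

Emit:
drive_tool --pt "200 0.04 0.009 0 0 0 0" --pt "200 0.09 0.021 0 0 0 0" --pt "200 0.14 0.033 0 0 0 0" --pt "200 0.19 0.044 0 0 0 0" --pt "200 0.24 0.056 0 0 0 0" --pt "200 0.29 0.068 0 0 0 0" --pt "200 0.34 0.079 0 0 0 0" --pt "200 0.39 0.091 0 0 0 0" --pt "200 0.44 0.103 0 0 0 0" --pt "200 0.48 0.112 0 0 0 0" --pt "200 0.504 0.118 0 0 0 0" --pt "200 0.504 0.118 0 0 0 0"

```text
time_s: 19.05
position: [0.4813, -0.3662, 0.2575]
eef_rot: [2.226, -2.215, -0.007]
wrist_force: [-0.1, 0.5, -1.7]
gripper_width: 0.0363
gripper_force: 30.7
```

Emit:
drive_tool --pt "200 0 0 0.04 0 0 0" --pt "200 0 0 0.09 0 0 0" --pt "200 0 0 0.14 0 0 0" --pt "200 0 0 0.19 0 0 0" --pt "200 0 0 0.22 0 0 0" --pt "200 0 0 0.232 0 0 0" --pt "200 0 0 0.236 0 0 0" --pt "200 0 0 0.236 0 0 0"

```text
time_s: 20.05
position: [0.4834, -0.3653, 0.0253]
eef_rot: [-2.23, 2.212, -0.003]
wrist_force: [-0.7, -0.7, -1.3]
gripper_width: 0.0363
gripper_force: 30.6
```

Emit:
drive_tool --pt "200 0 0 0.002 0 0 0" --pt "200 0 0 0.004 0 0 0" --pt "200 0 0 0.005 0 0 0" --pt "200 0 0 0.006 0 0 0" --pt "200 0 0 0.006 0 0 0"

```text
time_s: 20.68
position: [0.4828, -0.3653, 0.0191]
eef_rot: [2.23, -2.213, 0.001]
wrist_force: [-2.4, 0.9, 5.7]
gripper_width: 0.0361
gripper_force: 31.0
```

Contact (about 7 N up). Releasing gently, then retreating.

Emit:
drive_tool --pt "130 0 0 0 0 0 0" --pt "110 0 0 0 0 0 0" --pt "90 0 0 0 0 0 0" --pt "50 0 0 0 0 0 0" --pt "0 0 0 0 0 0 0" --pt "0 0 0 0 0 0 0" --pt "0 0 0 0 0 0 0" --pt "0 0 0 -0.02 0 0 0" --pt "0 0 0 -0.07 0 0 0" --pt "0 0 0 -0.13 0 0 0" --pt "0 0 0 -0.19 0 0 0" --pt "0 0 0 -0.2 0 0 0"

```text
time_s: 22.18
position: [0.4844, -0.3665, 0.224]
eef_rot: [-2.228, 2.211, -0.015]
wrist_force: [0.8, -0.4, -0.3]
gripper_width: 0.0852
gripper_force: 0.0
```

Emit:
drive_tool --pt "0 0 0.04 -0.02 0 0 0" --pt "0 0 0.08 -0.04 0 0 0" --pt "0 0 0.08 -0.04 0 0 0" --pt "0 0 0.08 -0.04 0 0 0"

```text
time_s: 22.68
position: [0.4026, -0.3655, 0.2576]
eef_rot: [-2.229, 2.213, 0.002]
wrist_force: [0.1, 0.7, -0.9]
gripper_width: 0.0856
gripper_force: 0.0
```

```bash
python3 - <<'E'
from h import *
b=snap('side','pics/s7.png');a=snap('top','pics/t7.png')
print(r.get_obs()['position'],r.get_obs()['time_s'])
f=lambda i:cv2.resize(i,(400,400),interpolation=cv2.INTER_CUBIC)
cv2.imwrite('pics/c7.png',np.hstack([f(b[110:290,220:400]),f(a[110:360,250:500])])[...,::-1])
E
```

```text
[ 0.40295742 -0.36541311  0.25696304] 22.775
```

View pics/c7.png

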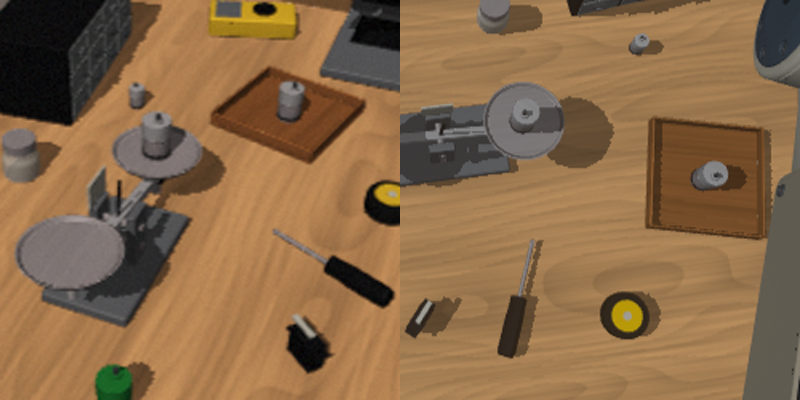

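The heavier motor stands upright mid-tray (side crop 290,100). The lighter one stands on its lowered pan (155,135). Handing in.

```bash
python3 -c "
from rig import r
print(r.finish_job())"
```

```text
the job is handed in; nothing more can be done
None
```

The motor that started on the balance is the heavier one; it now stands upright in the tray, the lighter one is still on its pan, and the job was handed in at about 23 s.

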